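# Ready the bench balance: shut the draught cover, then tap on, unit and tare

## Robot

A 6-joint arm with a two-finger parallel gripper is mounted at the origin on a cart in front of the work surface, level with it; the furniture and walls round the work are solid. World frame = base frame: x ahead of the robot, y to its left, z up, the work surface at z = 0. Lengths are in mm, angles in rad, forces in N, time in s.
With the tool pointing down it reaches from about 275 to 750 mm from the base axis. Payload 10.2 kg.
Tool frame: the origin (TCP) lies at the very end of the fingers, on their centre line; the grasp point (between the pads) lies 19 mm behind it; z points along the fingers, y is the line along which they close (so a half turn about z gives the same grasp; the last joint's range is limited). The gripper opens to 85 mm and grips with 20 to 120 N. Pads are 22 mm wide; open, the fingers measure 114 mm over their backs; the gripper's body (76 mm by 85 mm) begins 54 mm behind the grasp point. The pads swing forward as they close: fully open they stand 13 mm farther back than shut.
Start: joints at [-1.439, 0.313, 1.498, -0, 1.331, -0.223], TCP at [182.374, -492.312, 199.394] pointing down, gripper open.
Joint ranges: [-2.94, 2.94], [-0.97, 2.17], [0.19, 2.56], [-1.23, 4.37], [0.02, 3.11], [-2.88, 2.88]. Speed limits (rad/s): [2.39, 2.39, 3.01, 3.14, 3.14, 3.14].

## Interface

Orientations are given as a unit quaternion [w, x, y, z].
In Python, from rig import ctrl gives the robot as it stands.
- The arm moves only by the tool step_arm, never from a script. Its argument "increments" is a list of rows, each a list of 3 entries, a list of its own where there are three numbers: the shift along the tool's x, y, z in cm, then the turn, a rotation vector about the tool's x, y, z in degrees, then the opening in per cent of the stroke, from 0 (shut) to 100 (fully open). A call has 1 to 8 rows; each row is the pose to reach, as a shift and turn from the pose commanded when the call began, along the tool's axes at that moment; what a row does not reach only later rows make up. A row lasts 1/8 s, in which the tool goes at most 62.5 mm and 10.7 degrees, less where a joint would pass 70% of its speed; a pose out of reach is approached as far as the arm can. A call with a gripper value outside its range is refused whole. The fingers move at their own pace and stop on an object; "squeeze" is the grip in N (left out, the last holds). Time passes only in rows, so rows that repeat a pose let the fingers close. It gives the time, the measured TCP pose, the force, the opening and the grip force at its end, in the units of the state.
- ctrl.sense(): the state, without advancing time (a new reading comes with each control period).
- ctrl.capture(name): name is "scene" or "top" or "wrist"; returns a dict with "img" (384x512x3 uint8, red, green, blue), "fx", "fy", "cx", "cy" (pixels), "k1" (the pictures are not rectified: a ray, as slopes to the right and down, at radius r is drawn at 1 + k1 r^2 times it, then the intrinsics apply), "extrinsics" (4x4, takes a point from camera to world coordinates). Camera axes: x right, y down, z forward; pixel columns grow to the right and rows downward; lengths in mm; the calibration is good to about 2 mm. A picture is of the moment at which its call begins. There is no depth.
- ctrl.finish_job(): hands the job in; it is judged then, once.
The state is a dict: "time_s": time; "joints": joint angles; "dq": joint speeds; "tau": joint torques, N m; "eef_pos": TCP position; "ee_rot": TCP orientation; "force": force on the tool from outside, world axes, zero at the start; "wrist_torque": the same for the moment, N m; "grip_width": opening from 0.0 (shut) to 1.0 (fully open); "grip_force": force on a finger pad.
Only numpy, scipy, OpenCV 4.12 (cv2) and the standard library are available. Lean on these libraries where they do the work, as an engineer would, in place of code of your own. Each camera call takes 0.05 s, during which the arm holds its last target. There are 200 camera calls.

## Task

Make the balance ready to weigh stones in its dish: with a fingertip push the clear sliding cover fully shut, then lightly tap three of the four keys on the balance's front, letting each spring back before the next, in this order: the leftmost (on), the second from the left (unit), the rightmost (tare). Press no key while the cover is open and never the third key (calibration). Pick nothing up, do not disturb the dish, and leave everything lying beside the balance where it is.

Things in the scene. Friction and masses are not known exactly. Their poses are not given: they have to be found in the camera images.
- scale: Bench balance fixed on the board left or right of the wooden bench pin, 190 (x) by 150 mm (y). Origin: centre of its underside, on the board. x points from the key panel at its front to its back, y to its left, z up. Pan top at z = 61 mm. Round it a clear draught shield, x -22 to 95, y -73 to 73, rails up to z = 97 mm; its roof's rear half (x over 38) is fixed, a sliding cover closes the front half.
- cover (a joint): How far the shield's clear sliding cover is open, m: 0 fully shut (against a stop), 0.054 fully open, slid to the back (+x of the balance) over the fixed roof. It slides level along the balance's x with 1 N of friction and stays where it is left.
- cover_ridge (a point): Centre of the black ridge across the cover, by which it is pushed: 6 mm thick (balance x), 60 mm long (balance y), its top 6.5 mm above this point and the cover's plate 6.5 mm below. It moves with the cover; with the cover shut it is at (8, 0, 100) mm in balance axes. Behind it, over the roof, is free room between the rails (y -64 to 64 mm) for a fingertip.
- key_on (a point): Centre of the top face of the leftmost of four keys in a row on the balance's front panel (on). 13 mm wide (balance y), 8 mm deep, keys 26 mm apart. The panel slopes up to the back at 16 degrees; keys face along its normal, (-0.278, 0, 0.961) in balance axes, 2.5 mm proud. A wide tip held plumb may meet the panel behind the key: lean it to match, or press with its far edge.
- key_unit (a point): Centre of the top face of the second from the left of four keys in a row on the balance's front panel (unit). Same size, facing and travel as the leftmost key.
- key_cal (a point): Centre of the top face of the third from the left of four keys in a row on the balance's front panel (calibration, not to be pressed). Same size, facing and travel as the leftmost key.
- key_tare (a point): Centre of the top face of the rightmost of four keys in a row on the balance's front panel (tare). Same size, facing and travel as the leftmost key.
- scale_key_on (a joint): Travel of that key into the panel along the panel's normal, m: 0 up, 0.0015 at its stop; a spring of 4 N per mm (6 N at the stop) returns it. Counts as pressed from 0.001 (about 4 N); beyond the stop force rises at once, so approach slowly (10 mm per s or less): over 30 N on the balance is too rough.
- scale_key_unit (a joint): Travel of that key into the panel along the panel's normal, m: 0 up, 0.0015 at its stop; a spring of 4 N per mm (6 N at the stop) returns it. Counts as pressed from 0.001 (about 4 N); beyond the stop force rises at once, so approach slowly (10 mm per s or less): over 30 N on the balance is too rough.
- scale_key_cal (a joint): Travel of that key into the panel along the panel's normal, m: 0 up, 0.0015 at its stop; a spring of 4 N per mm (6 N at the stop) returns it. Counts as pressed from 0.001 (about 4 N); beyond the stop force rises at once, so approach slowly (10 mm per s or less): over 30 N on the balance is too rough.
- scale_key_tare (a joint): Travel of that key into the panel along the panel's normal, m: 0 up, 0.0015 at its stop; a spring of 4 N per mm (6 N at the stop) returns it. Counts as pressed from 0.001 (about 4 N); beyond the stop force rises at once, so approach slowly (10 mm per s or less): over 30 N on the balance is too rough.
- dish_mid (a point): Small round open dish (a bottle cap), 37 mm across and 22 mm high, standing loose on the pan under the cover. This point is its centre, half-way up.
- tweezers_mid (a point): Steel tweezers 130 x 15 x 8 mm lying on the round soldering disc, on the other side of the bench pin from the balance. This point is its centre, half-way up.
- bur_mid (a point): Small polishing bur standing on its wheel, 16 mm across, 24 mm high, in front of the bench pin (the wooden tongue in the middle). This point is its centre, half-way up.
- ring_case_mid (a point): Small flocked ring box 40 x 46 x 32 mm in front of the bench pin. This point is its centre, half-way up.
- ring_mid (a point): Zinc ring cap, 28 mm across, 9 mm high, on the soldering disc. This point is its centre, half-way up.
- lens_mid (a point): Jeweller's loupe, 31 mm across, 19 mm high, on the soldering disc. This point is its centre, half-way up.

How it is judged:
By the outcome, as a careful person would: the job done as asked, in the order asked, and still so for the second after the job is handed in, with the robot touching nothing.
It also fails if it takes over 48 s, if anything falls off the work surface, if the arm or the gripper's body presses on something with over 40 N, if the wrist force passes 120 N, or if a joint passes its speed limit or range.

## Working session

There is one attempt and no reset: what is moved stays moved. The work goes in short steps, Python scripts to look and compute and a tool call to move; the robot and the scene stay as the last step left them, time stands still between calls to the robot, and variables do not carry over. Pictures are saved under pics/ and viewed, at most 10 in all, crops included, and the job is handed in when it is done.

Besides the shell and the picture viewer there is one more tool, called after ">>>" as a command line: name --argument value ..., lists and objects as JSON in quotes. step_arm: Moves the arm, as the interface text tells. Its arguments: {"type":"object","properties":{"increments":{"type":"array"},"squeeze":{"type":"number"}},"required":["increments"]}

```bash
mkdir -p pics; ls
python3 - <<'E'
from rig import ctrl
import cv2
for n in("scene","top"):
    c=ctrl.capture(n); cv2.imwrite(f"pics/{n}0.png",cv2.resize(c["img"][:,:,::-1],(800,600),interpolation=cv2.INTER_CUBIC))
    print(n,c["fx"],c["cx"],c["cy"],c["k1"],c["extrinsics"])
s=ctrl.sense();print(s)
E
```

```text
pics
scene 419.9976295759434 258.41648621591656 186.89034046052177 -0.01644708347254366 [[-8.71081849e-01 -3.49080192e-01  3.45484345e-01  1.80981810e+02]
 [-4.90744881e-01  5.90498148e-01 -6.40688223e-01  5.58677136e+02]
 [ 1.96437020e-02 -7.27636555e-01 -6.85681535e-01  7.12501832e+02]
 [ 0.00000000e+00  0.00000000e+00  0.00000000e+00  1.00000000e+00]]
top 410.33885110203283 249.50083983594763 187.78280624184976 0.04487377390724803 [[ 2.41411392e-02 -9.98421833e-01  5.07055043e-02  4.27016125e+02]
 [-9.99241941e-01 -2.25493163e-02  3.17344067e-02 -4.44163365e+01]
 [-3.05409501e-02 -5.14331712e-02 -9.98209336e-01  9.58337734e+02]
 [ 0.00000000e+00  0.00000000e+00  0.00000000e+00  1.00000000e+00]]
{'time_s': 0.1, 'joints': array([-1.43942242e+00,  3.13397430e-01,  1.49832926e+00, -1.44065910e-05,
        1.33095357e+00, -2.23417817e-01]), 'dq': array([-0.0010109 , -0.0009632 , -0.00222078, -0.00136923, -0.00079957,
        0.00181483]), 'tau': array([ 3.09607443e-03, -4.12896144e+01, -2.60139978e+01, -1.66797295e-04,
        3.04571535e-03,  2.27172836e-05]), 'eef_pos': array([ 182.32601429, -492.06645227,  198.90256771]), 'ee_rot': array([-5.43549185e-04,  9.84306125e-01,  1.76468569e-01,  1.80292833e-05]), 'force': array([-0.64195239,  0.1470933 , -0.36798374]), 'wrist_torque': array([-0.00407731,  0.03324737,  0.01633545]), 'grip_force': 0.0, 'grip_width': 1.001128050422178}
```

View pics/scene0.png

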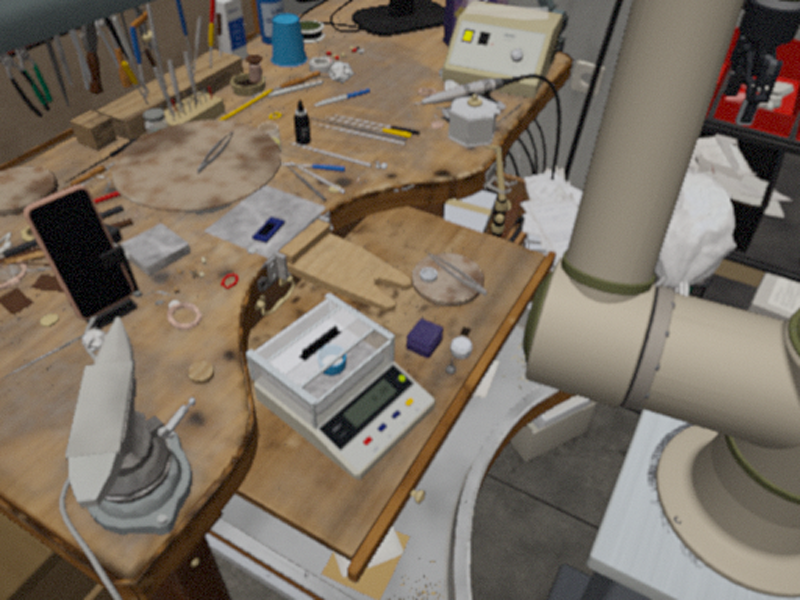

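View pics/top0.png

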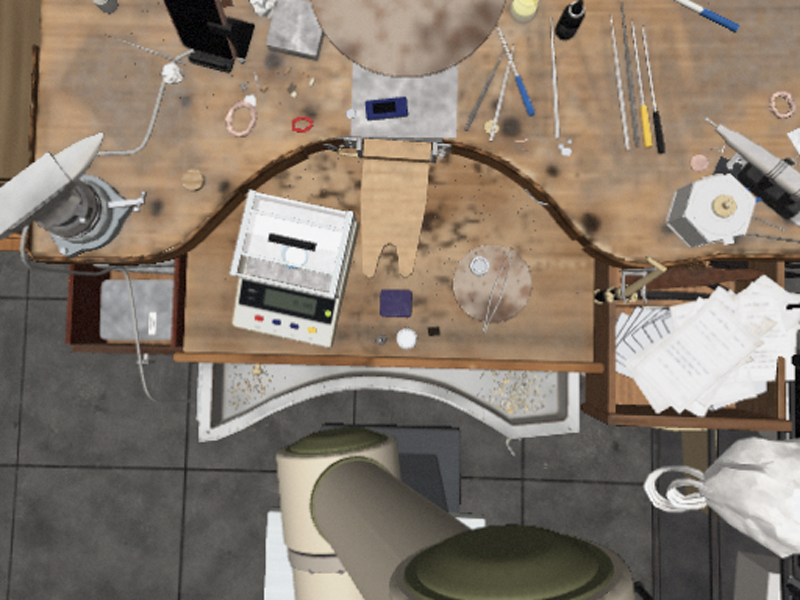

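The balance is on the left: in the top view (800x600) the keys run from about (259,318) to (313,330), with the ridge at about (292,242). In the scene view the keys run from about (367,440) to (410,401). I'll enlarge both.

Run:
```python
from rig import ctrl
import cv2
c=ctrl.capture("top")["img"][:,:,::-1]; s=ctrl.capture("scene")["img"][:,:,::-1]
cv2.imwrite("pics/topc.png",cv2.resize(c[115:227,140:240],None,fx=5,fy=5,interpolation=cv2.INTER_CUBIC))
cv2.imwrite("pics/scc.png",cv2.resize(s[185:305,150:290],None,fx=5,fy=5,interpolation=cv2.INTER_CUBIC))
```

```text
(no output)
```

View pics/topc.png

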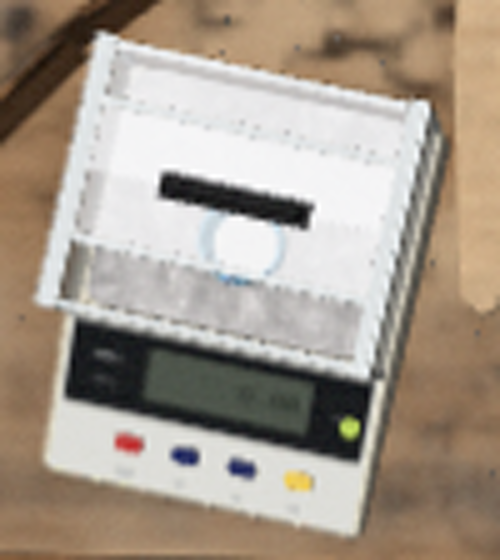

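View pics/scc.png

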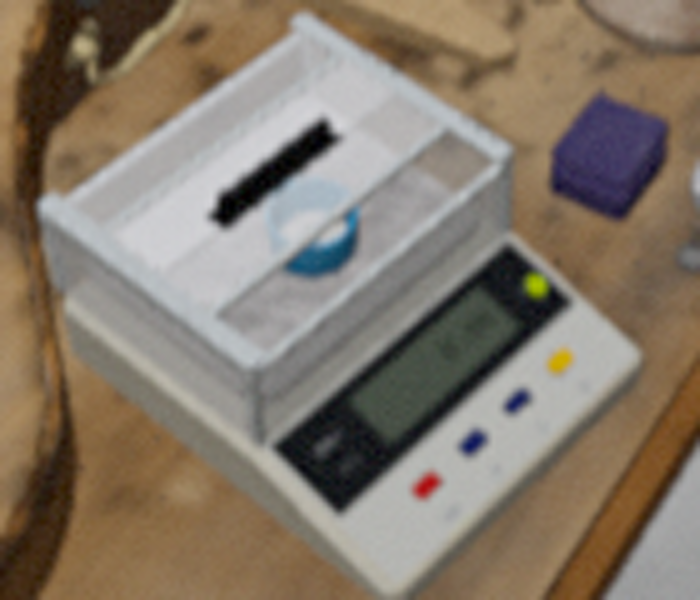

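```bash
cat > fit.py <<'E'
import numpy as np
from scipy.optimize import least_squares
from rig import ctrl
S={"top":dict(off=(140,115),k=[(128,442),(185,455),(241,467),(299,482)],c=[(101,39),(428,105),(40,300),(371,373)],r=(236,199)),
   "scene":dict(off=(150,185),k=[(427,486),(473,442),(517,402),(561,362)],c=[(46,204),(306,18),(258,362),(510,153)],r=(276,172))}
cams={n:ctrl.capture(n) for n in S}
def proj(c,P):
    E=c["extrinsics"]; q=(P-E[:3,3])@E[:3,:3]; m=q[:,:2]/q[:,2:]
    m=m*(1+c["k1"]*(m**2).sum(1,keepdims=True)); return m*[c["fx"],c["fy"]]+[c["cx"],c["cy"]]
def model(p):
    x,y,a,kx,kz,o=p
    B=np.array([[kx,39,kz],[kx,13,kz],[kx,-13,kz],[kx,-39,kz],[95,73,97],[95,-73,97],[-22,73,97],[-22,-73,97],[8+o,0,104]])
    R=np.array([[np.cos(a),-np.sin(a),0],[np.sin(a),np.cos(a),0],[0,0,1]])
    return B@R.T+[x,y,0]
def res(p):
    return np.concatenate([(proj(cams[n],model(p))-((np.array(s["k"]+s["c"]+[s["r"]])+.5)/5-.5+s["off"])).ravel() for n,s in S.items()])
f=least_squares(res,[480,130,-.2,-75,30,40],loss="soft_l1")
print(f.x.round(3)); print(res(f.x).reshape(2,9,2).round(1).tolist()); print(model(f.x).round(1))
E
python3 fit.py
```

```text
[ 4.99241e+02  1.23499e+02 -1.79000e-01 -7.40800e+01  3.12140e+01
  3.01470e+01]
[[[0.2, 0.9], [-0.1, 0.6], [-0.1, 0.5], [-0.5, -0.2], [-0.5, -0.0], [1.1, 0.3], [-0.0, 1.5], [1.2, 0.7], [-0.2, 0.4]], [[-0.1, 0.1], [-0.4, 0.2], [-0.5, -0.1], [-1.0, -0.2], [-1.3, 0.2], [-0.3, -1.6], [-1.0, 0.4], [0.7, -2.5], [0.1, -2.7]]]
[[433.3 175.1  31.2]
 [428.7 149.5  31.2]
 [424.  123.9  31.2]
 [419.4  98.3  31.2]
 [605.7 178.4  97. ]
 [579.7  34.7  97. ]
 [490.6 199.3  97. ]
 [464.6  55.6  97. ]
 [536.8 116.7 104. ]]
```

```bash
cat > go.py <<'E'
import sys,numpy as np
from scipy.spatial.transform import Rotation as R
from rig import ctrl
X,Y,A=499.24,123.5,-0.179
Rz=R.from_euler("z",A)
B=Rz.as_matrix()
def to_b(p): return B.T@(np.array(p)-[X,Y,0])
def state():
    s=ctrl.sense(); q=s["ee_rot"]
    print("t %.2f"%s["time_s"],"bal",to_b(s["eef_pos"]).round(1),"F",(B.T@s["force"]).round(1),"grip %.2f"%s["grip_width"],"q",s["joints"].round(2))
    return s["eef_pos"],R.from_quat(q[[1,2,3,0]])
def go(bx,by,bz,lean=0):
    p,r=state()
    l=np.radians(lean); z=np.array([np.sin(l),0,-np.cos(l)]); y=np.array([np.cos(l),0,np.sin(l)])
    T=Rz*R.from_matrix(np.c_[np.cross(y,z),y,z])
    t=B@[bx,by,bz]+[X,Y,0]
    print("target world",t.round(1),"cm",(r.inv().apply(t-p)/10).round(2),"deg",(r.inv()*T).as_rotvec(degrees=True).round(2))
if __name__=="__main__": go(*map(float,sys.argv[1:]))
E
python3 go.py -70 0 200
```

```text
t 0.30 bal [-202.2 -662.3  199.2] F [0.1 0.2 0.9] grip 1.00 q [-1.44  0.31  1.5   0.    1.33 -0.22]
target world [430.4 136.  200. ] cm [ 4.508e+01 -5.029e+01 -5.000e-02] deg [-2.000e-02 -2.000e-02 -5.941e+01]
```

>>> step_arm --increments '[[[45.1,-50.3,-3],[0,0,-59.4],0],[[45.1,-50.3,-3],[0,0,-59.4],0],[[45.1,-50.3,-3],[0,0,-59.4],0],[[45.1,-50.3,-3],[0,0,-59.4],0],[[45.1,-50.3,-3],[0,0,-59.4],0],[[45.1,-50.3,-3],[0,0,-59.4],0],[[45.1,-50.3,-3],[0,0,-59.4],0],[[45.1,-50.3,-3],[0,0,-59.4],0]]'

```text
time_s: 1.3
eef_pos: [366.2, -25.8, 222.0]
ee_rot: [0.001, 0.768, 0.641, 0.0]
force: [-0.1, 0.0, -0.2]
grip_width: -0.0
grip_force: 0.0
```

```bash
python3 go.py -70 0 230
```

```text
t 1.30 bal [-104.3 -170.5  222. ] F [-0.1  0.  -0.2] grip -0.00 q [-0.39 -0.07  1.87 -0.    1.34 -0.21]
target world [430.4 136.  230. ] cm [17.06  3.42 -0.8 ] deg [ 0.07  0.01 -0.03]
```

>>> step_arm --increments '[[[17,3.4,-0.8],[0,0,0],0],[[17,3.4,-0.8],[0,0,0],0],[[17,3.4,-0.8],[0,0,0],0],[[17,3.4,-0.8],[0,0,0],0]]'

```text
time_s: 1.8
eef_pos: [429.8, 135.8, 229.3]
ee_rot: [-0.0, 0.766, 0.643, -0.0]
force: [-1.3, -1.1, -0.2]
grip_width: -0.002
grip_force: 0.0
```

```bash
python3 go.py -70 0 230
python3 - <<'E'
from rig import ctrl
import cv2
c=ctrl.capture("wrist"); cv2.imwrite("pics/w1.png",cv2.resize(c["img"][:,:,::-1],(800,600),interpolation=cv2.INTER_CUBIC))
print(c["fx"],c["cx"],c["cy"],c["k1"],c["extrinsics"].round(3))
E
```

```text
t 1.80 bal [-7.050e+01 -2.000e-01  2.293e+02] F [-1.1 -1.3 -0.2] grip -0.00 q [0.04 0.13 1.65 0.   1.36 0.22]
target world [430.4 136.  230. ] cm [ 0.02  0.05 -0.07] deg [-0.03 -0.01  0.23]
298.6944460757568 254.54433377545465 192.81553667269918 -0.07925035459576099 [[ 9.84000e-01 -1.67000e-01 -5.40000e-02  4.43303e+02]
 [-1.76000e-01 -9.38000e-01 -3.00000e-01  2.12956e+02]
 [-1.00000e-03  3.05000e-01 -9.52000e-01  4.03541e+02]
 [ 0.00000e+00  0.00000e+00  0.00000e+00  1.00000e+00]]
```

View pics/w1.png

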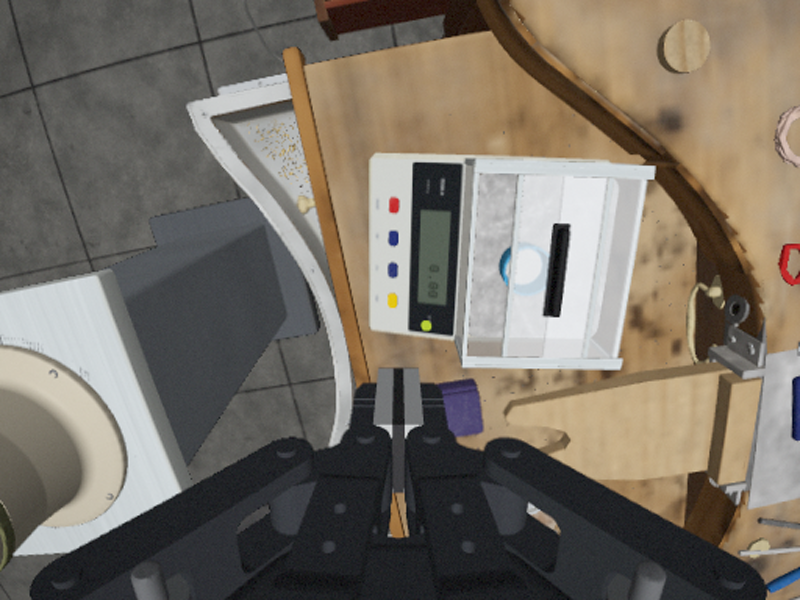

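The wrist view (800x600) shows the keys at x of about 393, with y at 205, 238, 270 and 300. The ridge is at (557,270). The closed fingertip is at (397,370) and about 16 mm wide. I'll add these points to the fit.

```bash
python3 - <<'E'
s=open("fit.py").read()
s=s.replace("cams=","""S["wrist"]=dict(off=(0,0),k=[(394,205),(393,238),(393,270),(392,300)],c=[(654,168),(621,366),(466,161),(463,366)],r=(557,270))
cams=""").replace("np.array(s[\"k\"]+s[\"c\"]+[s[\"r\"]])+.5)/5","np.array(s[\"k\"]+s[\"c\"]+[s[\"r\"]])+.5)/(1.5625 if n=='wrist' else 5)").replace("(2,9,2)","(-1,9,2)")
open("fit2.py","w").write(s)
E
python3 fit2.py
```

```text
[ 4.98023e+02  1.22840e+02 -1.78000e-01 -7.36150e+01  3.27920e+01
  2.88920e+01]
[[[0.4, 1.2], [0.1, 0.9], [0.2, 0.8], [-0.2, 0.1], [-0.3, 0.6], [1.4, 0.8], [0.3, 2.1], [1.5, 1.3], [-0.1, 1.6]], [[0.4, -0.5], [0.2, -0.4], [0.0, -0.7], [-0.4, -0.8], [-0.6, 0.3], [0.2, -1.6], [-0.2, 0.4], [1.4, -2.5], [1.2, -2.4]], [[-0.6, -1.7], [0.1, -1.8], [0.3, -2.0], [1.0, -1.7], [-1.4, -4.4], [0.4, 0.3], [4.5, -1.7], [0.8, 1.3], [0.6, 1.7]]]
[[432.5 174.3  32.8]
 [427.9 148.7  32.8]
 [423.3 123.1  32.8]
 [418.7  97.5  32.8]
 [604.4 177.9  97. ]
 [578.6  34.2  97. ]
 [489.3 198.6  97. ]
 [463.4  54.9  97. ]
 [534.3 116.3 104. ]]
```

```bash
sed -i 's/^X,Y,A=.*/X,Y,A=498.0,122.8,-0.178/' go.py; python3 go.py 60 0 125
```

```text
t 2.00 bal [-69.2  -2.5 229.6] F [-1.3 -0.2 -0.4] grip 0.00 q [ 0.04  0.12  1.66 -0.    1.36  0.22]
target world [557.1 112.2 125. ] cm [ 0.29 12.92 10.46] deg [-0.01  0.01 -0.15]
```

>>> step_arm --increments '[[[0.3,6,3],[0,0,0],0],[[0.3,11,6],[0,0,0],0],[[0.3,12.9,10.5],[0,0,0],0],[[0.3,12.9,10.5],[0,0,0],0],[[0.3,12.9,11.5],[0,0,0],0],[[0.3,12.9,12.4],[0,0,0],0],[[0.3,12.9,12.9],[0,0,0],0],[[0.3,12.9,12.9],[0,0,0],0]]'

```text
time_s: 3.0
eef_pos: [556.9, 113.5, 100.8]
ee_rot: [0.0, 0.768, 0.641, 0.0]
force: [0.6, -0.1, -0.7]
grip_width: 0.002
grip_force: 0.0
```

```bash
python3 go.py 16 0 100;  python3 - <<'E'
from rig import ctrl
import cv2
c=ctrl.capture("wrist")["img"][:,:,::-1]; cv2.imwrite("pics/w2.png",cv2.resize(c,(800,600),interpolation=cv2.INTER_CUBIC))
E
```

```text
t 3.00 bal [ 59.6   1.3 100.8] F [ 0.6  0.  -0.7] grip 0.00 q [-0.    0.5   1.5  -0.    1.15  0.17]
target world [513.7 120.  100. ] cm [-0.14 -4.36  0.08] deg [ 0.01 -0.   -0.06]
```

View pics/w2.png

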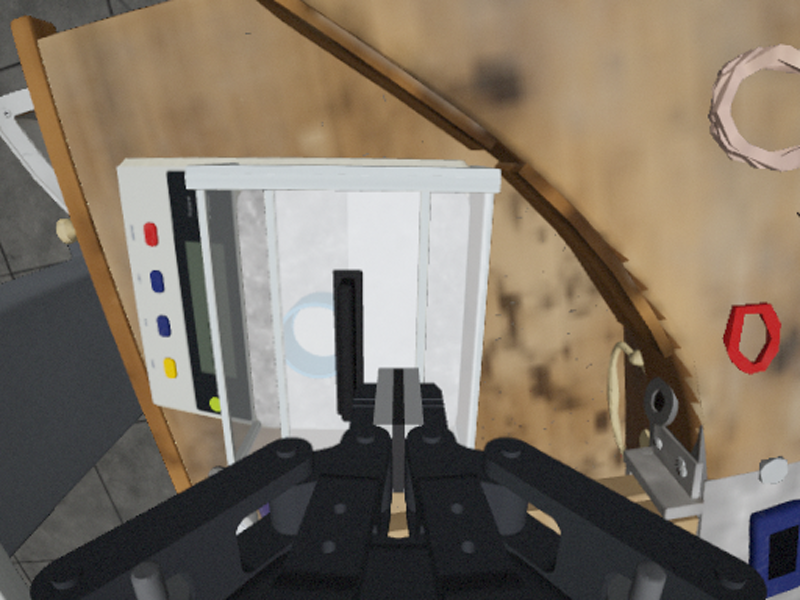

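The tip's left edge (375) sits about 5 mm behind the ridge's rear edge (362), between the rails. Next I push forward.

>>> step_arm --increments '[[[-0.1,-0.4,0],[0,0,0],0],[[-0.1,-0.8,0],[0,0,0],0],[[-0.1,-1.2,0],[0,0,0],0],[[-0.1,-1.6,0],[0,0,0],0],[[-0.1,-2.1,0],[0,0,0],0],[[-0.1,-2.6,0],[0,0,0],0],[[-0.1,-3.0,0],[0,0,0],0],[[-0.1,-3.3,0],[0,0,0],0]]'

```text
time_s: 4.05
eef_pos: [524.2, 118.4, 100.6]
ee_rot: [-0.0, 0.768, 0.641, 0.0]
force: [0.2, -0.7, -0.2]
grip_width: 0.001
grip_force: 0.0
```

>>> step_arm --increments '[[[0,-0.1,0],[0,0,0],0],[[0,-0.2,0],[0,0,0],0],[[0,-0.3,0],[0,0,0],0],[[0,-0.3,0],[0,0,0],0]]'

```text
time_s: 4.55
eef_pos: [521.5, 118.9, 100.6]
ee_rot: [-0.0, 0.768, 0.641, -0.0]
force: [-0.1, -0.1, -0.1]
grip_width: -0.001
grip_force: 0.0
```

```bash
python3 go.py 20 0 100
```

```text
t 4.55 bal [ 23.8   0.3 100.6] F [-0.1 -0.1 -0.1] grip -0.00 q [0.   0.43 1.6  0.   1.11 0.18]
target world [517.7 119.3 100. ] cm [-0.03 -0.38  0.06] deg [-0.   -0.   -0.07]
```

>>> step_arm --increments '[[[0,-0.1,0],[0,0,0],0],[[0,-0.2,0],[0,0,0],0],[[0,-0.25,0],[0,0,0],0]]'

```text
time_s: 4.92
eef_pos: [519.0, 119.3, 100.6]
ee_rot: [-0.0, 0.768, 0.641, -0.0]
force: [-0.3, -0.5, -0.2]
grip_width: -0.002
grip_force: 0.0
```

>>> step_arm --increments '[[[0,-0.05,0],[0,0,0],0],[[0,-0.1,0],[0,0,0],0]]'

```text
time_s: 5.18
eef_pos: [518.0, 119.5, 100.6]
ee_rot: [0.0, 0.768, 0.641, 0.0]
force: [-0.3, 1.2, 0.5]
grip_width: 0.0
grip_force: 0.0
```

```bash
python3 go.py 20 0 100;  python3 - <<'E'
from rig import ctrl
import cv2
c=ctrl.capture("wrist")["img"][:,:,::-1]; cv2.imwrite("pics/w3.png",cv2.resize(c,(800,600),interpolation=cv2.INTER_CUBIC))
E
```

```text
t 5.17 bal [ 20.3   0.3 100.6] F [-0.5  1.1  0.5] grip 0.00 q [0.01 0.43 1.61 0.   1.11 0.19]
target world [517.7 119.3 100. ] cm [-0.03 -0.03  0.06] deg [ 0.   -0.   -0.07]
```

View pics/w3.png

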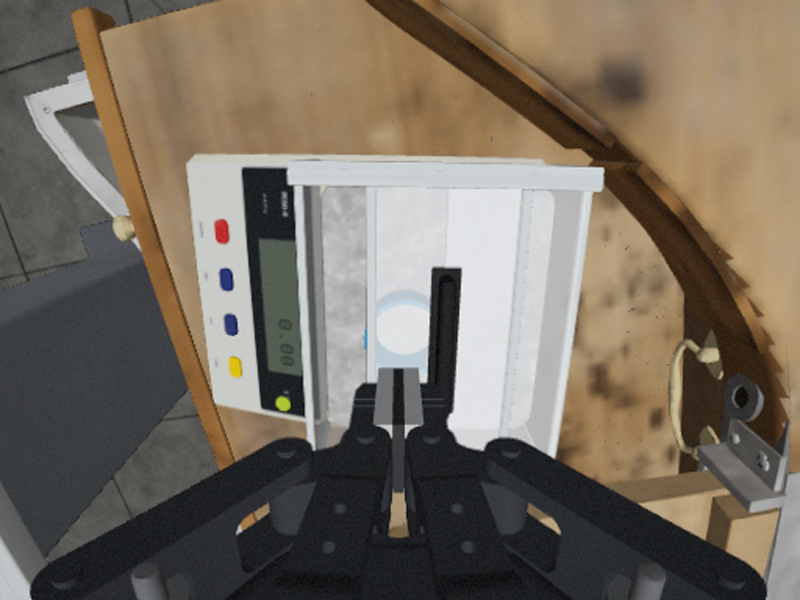

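The finger passed above the ridge: it is now left of the ridge, which hasn't moved. The balance must stand lower than assumed, so I'll fit its height and check where the TCP projects.

```bash
cat > fit3.py <<'E'
import numpy as np
from scipy.optimize import least_squares
from rig import ctrl
exec(open("fit.py").read().split("f=least")[0].split("S={")[0])
exec("S={"+open("fit.py").read().split("S={")[1].split("def model")[0])
w=ctrl.capture("wrist"); cams["w3"]=w; t=cams["top"]
S["w3"]=dict(off=(0,0),k=[(222,231),(226,280),(231,324),(235,366)],c=[(603,168),None,(289,160),None],r=(444,340))
p=ctrl.sense()["eef_pos"]; print("tcp px w3",proj(w,p[None])*1.5625, "cam",w["extrinsics"][:3,3].round(1), "tcp",p.round(1))
def model(q):
    x,y,a,kx,kz,o,z0=q
    B=np.array([[kx,39,kz],[kx,13,kz],[kx,-13,kz],[kx,-39,kz],[95,73,97],[95,-73,97],[-22,73,97],[-22,-73,97],[8+o,0,106]])
    R=np.array([[np.cos(a),-np.sin(a),0],[np.sin(a),np.cos(a),0],[0,0,1]])
    return B@R.T+[x,y,z0]
def res(q,parts=False):
    out=[]
    for n,s in S.items():
        L=s["k"]+s["c"]+[s["r"]]; P=proj(cams[n],model(q))
        d=np.array([P[i]-((np.array(m)+.5)/(1.5625 if n=="w3" else 5)-.5+s["off"]) if m else [0,0] for i,m in enumerate(L)])
        out.append(d)
    return out if parts else np.concatenate(out).ravel()
f=least_squares(res,[498,123,-.18,-75,30,30,0],loss="soft_l1")
print(f.x.round(2)); [print(d.round(1).tolist()) for d in res(f.x,True)]
E
python3 fit3.py
```

```text
tcp px w3 [[398.74902337 354.02880551]] cam [531.8 196.6 274.8] tcp [518.1 119.5 100.6]
[ 5.0002e+02  1.2390e+02 -1.8000e-01 -7.5100e+01  3.6000e+01  2.8680e+01
 -3.0500e+00]
[[-0.3, 0.9], [-0.5, 0.6], [-0.5, 0.6], [-0.9, -0.1], [-0.3, -0.1], [1.1, 0.2], [0.2, 1.2], [1.2, 0.5], [-0.4, 0.8]]
[[-0.3, -0.1], [-0.5, 0.0], [-0.6, -0.4], [-1.0, -0.4], [-1.5, 1.2], [-0.6, -0.6], [-1.4, 1.4], [0.3, -1.4], [0.2, -2.1]]
[[-0.8, -0.2], [-0.1, -1.0], [0.1, -0.3], [0.8, -0.1], [-1.9, -0.6], [0.0, 0.0], [1.4, 3.6], [0.0, 0.0], [0.1, 9.1]]
```

```bash
cat > ov.py <<'E'
import sys,cv2,numpy as np
exec(open("fit3.py").read().split("f=least")[0])
from go import B
def marks(n,im,pts,off,k):
    for p,col in pts:
        u=((proj(cams[n],p[None])[0]-off+.5)*k-.5).round().astype(int); cv2.drawMarker(im,tuple(int(v) for v in u),col,cv2.MARKER_CROSS,12,1)
p=ctrl.sense()["eef_pos"]
pts=[(p,(0,0,255))]+[(p+B@[0,dy,0],(0,255,255)) for dy in(-11,11)]
out=[]
for n,(x,y,w,h),k in(("scene",(165,170,100,120),4),("w3",(160,150,160,240),2.5)):
    im=cv2.resize(cams[n]["img"][y:y+h,x:x+w,::-1],None,fx=k,fy=k,interpolation=cv2.INTER_CUBIC).copy()
    marks(n,im,pts,np.array([x,y]),k); 
    im=im[:480]; out.append(cv2.copyMakeBorder(im,0,600-im.shape[0],0,0,cv2.BORDER_CONSTANT))
cv2.imwrite(sys.argv[1],np.hstack(out)[:,:800])
E
python3 ov.py pics/o1.png
```

```text
Traceback (most recent call last):
  File "ov.py", line 2, in <module>
    exec(open("fit3.py").read().split("f=least")[0])
    ~~~~^^^^^^^^^^^^^^^^^^^^^^^^^^^^^^^^^^^^^^^^^^^^
SyntaxError: unterminated string literal (detected at line 4)
```

```bash
sed -i 's/split("f=least")\[0\])$/split("\\nf=least")[0])/' ov.py; python3 ov.py pics/o1.png
```

```text
tcp px w3 [[398.75732684 354.05789204]] cam [531.8 196.6 274.8] tcp [518.1 119.5 100.6]
```

View pics/o1.png

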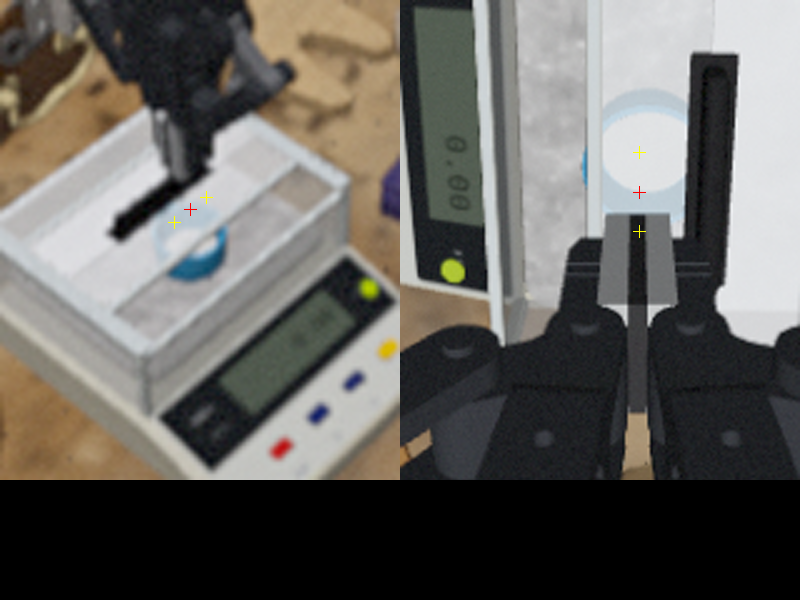

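Run:
```python
exec(open("fit3.py").read().split("\nf=least")[0])
from go import B
for h in (0,10,15,20,25,30):
    print(h,[((proj(cams["scene"],(p+B@[0,dy,h])[None])[0]-[165,170])*4).round().tolist()+((proj(cams["w3"],(p+B@[0,dy,h])[None])[0]-[160,150])*2.5+[400,0]).round().tolist() for dy in(-11,0,11)])
```

```text
tcp px w3 [[398.68640697 354.01851892]] cam [531.8 196.6 274.8] tcp [518.1 119.5 100.6]
0 [[204.0, 195.0, 638.0, 230.0], [189.0, 208.0, 638.0, 191.0], [173.0, 221.0, 638.0, 151.0]]
10 [[203.0, 181.0, 638.0, 249.0], [187.0, 194.0, 638.0, 208.0], [171.0, 207.0, 638.0, 166.0]]
15 [[203.0, 174.0, 638.0, 259.0], [187.0, 187.0, 638.0, 218.0], [171.0, 200.0, 638.0, 175.0]]
20 [[202.0, 167.0, 638.0, 270.0], [186.0, 180.0, 638.0, 227.0], [170.0, 193.0, 638.0, 183.0]]
25 [[202.0, 160.0, 638.0, 281.0], [186.0, 173.0, 638.0, 238.0], [169.0, 186.0, 638.0, 192.0]]
30 [[201.0, 153.0, 638.0, 293.0], [185.0, 165.0, 638.0, 248.0], [169.0, 178.0, 638.0, 202.0]]
```

The real fingertip sits roughly 12–25 mm short of the reported TCP. I'll go back behind the ridge and find the plate by a gentle touch.

>>> step_arm --increments '[[[0,0,-1],[0,0,0],0],[[0,1.5,-1],[0,0,0],0],[[0,4.2,-1],[0,0,0],0],[[0,4.2,-1],[0,0,0],0],[[0,4.2,0],[0,0,0],0],[[0,4.2,0.6],[0,0,0],0],[[0,4.2,1.0],[0,0,0],0],[[0,4.2,1.1],[0,0,0],0]]'

```text
time_s: 6.68
eef_pos: [559.1, 112.1, 89.3]
ee_rot: [-0.0, 0.768, 0.641, -0.0]
force: [-0.1, -0.3, -0.3]
grip_width: -0.003
grip_force: 0.0
```

>>> step_arm --increments '[[[0,0,0.05],[0,0,0],0],[[0,0,0.1],[0,0,0],0],[[0,0,0.15],[0,0,0],0],[[0,0,0.2],[0,0,0],0],[[0,0,0.2],[0,0,0],0]]'

```text
time_s: 7.3
eef_pos: [559.4, 112.0, 87.6]
ee_rot: [-0.0, 0.768, 0.641, -0.0]
force: [-0.6, 0.1, -0.5]
grip_width: 0.003
grip_force: 0.0
```

```bash
python3 go.py 60 0 88
```

```text
t 7.30 bal [62.3  0.3 87.6] F [-0.6 -0.  -0.5] grip 0.00 q [-0.01  0.52  1.5   0.    1.12  0.17]
target world [557.1 112.2  88. ] cm [-0.03 -0.23 -0.04] deg [-0.   -0.   -0.07]
```

>>> step_arm --increments '[[[0,0,0.05],[0,0,0],0],[[0,0,0.1],[0,0,0],0],[[0,0,0.15],[0,0,0],0],[[0,0,0.2],[0,0,0],0]]'

```text
time_s: 7.8
eef_pos: [559.4, 112.0, 85.5]
ee_rot: [0.0, 0.768, 0.641, 0.0]
force: [-0.1, -0.4, -0.5]
grip_width: 0.003
grip_force: 0.0
```

>>> step_arm --increments '[[[0,0,0.05],[0,0,0],0],[[0,0,0.1],[0,0,0],0],[[0,0,0.15],[0,0,0],0],[[0,0,0.2],[0,0,0],0]]'

```text
time_s: 8.3
eef_pos: [559.4, 112.0, 83.5]
ee_rot: [-0.0, 0.768, 0.641, -0.0]
force: [-0.4, -0.4, -0.6]
grip_width: -0.002
grip_force: 0.0
```

>>> step_arm --increments '[[[0,0,0.05],[0,0,0],0],[[0,0,0.1],[0,0,0],0],[[0,0,0.15],[0,0,0],0],[[0,0,0.2],[0,0,0],0]]'

```text
time_s: 8.8
eef_pos: [559.4, 112.0, 81.6]
ee_rot: [0.0, 0.768, 0.641, -0.0]
force: [-0.2, 0.2, 0.3]
grip_width: 0.004
grip_force: 0.0
```

>>> step_arm --increments '[[[0,0,0.05],[0,0,0],0],[[0,0,0.1],[0,0,0],0],[[0,0,0.15],[0,0,0],0]]'

```text
time_s: 9.18
eef_pos: [559.4, 112.0, 80.0]
ee_rot: [-0.0, 0.768, 0.641, -0.0]
force: [-0.1, -0.9, -0.6]
grip_width: -0.002
grip_force: 0.0
```

>>> step_arm --increments '[[[0,0,0.05],[0,0,0],0],[[0,0,0.1],[0,0,0],0],[[0,0,0.15],[0,0,0],0]]'

```text
time_s: 9.55
eef_pos: [559.4, 112.0, 78.5]
ee_rot: [-0.0, 0.768, 0.641, -0.0]
force: [-0.7, 0.2, 0.0]
grip_width: 0.001
grip_force: 0.0
```

>>> step_arm --increments '[[[0,0,0.05],[0,0,0],0],[[0,0,0.1],[0,0,0],0],[[0,0,0.15],[0,0,0],0]]'

```text
time_s: 9.93
eef_pos: [559.4, 112.0, 77.0]
ee_rot: [-0.0, 0.768, 0.641, 0.0]
force: [0.8, 0.4, -0.8]
grip_width: 0.001
grip_force: 0.0
```

```bash
cat > ridge.py <<'E'
from rig import ctrl
import numpy as np
g=ctrl.capture("wrist")["img"].max(2)
for r in(180,195,210):
    d=np.flatnonzero(g[r,150:400]<60)+150; print(r,d.min() if len(d) else None,d.max() if len(d) else None,len(d))
E
python3 ridge.py
```

```text
180 385 399 8
195 204 399 25
210 204 223 20
```

>>> step_arm --increments '[[[0,-0.5,0],[0,0,0],0],[[0,-1.0,0],[0,0,0],0],[[0,-1.3,0],[0,0,0],0],[[0,-1.6,0],[0,0,0],0],[[0,-1.9,0],[0,0,0],0],[[0,-2.2,0],[0,0,0],0]]'

```text
time_s: 10.72
eef_pos: [537.6, 115.9, 77.1]
ee_rot: [0.0, 0.768, 0.641, -0.0]
force: [0.9, 0.5, 0.0]
grip_width: -0.001
grip_force: 0.0
```

```bash
python3 ridge.py; python3 go.py 30 0 77
```

```text
180 None None 0
195 243 263 21
210 244 263 20
t 10.78 bal [39.8  0.3 77.1] F [ 0.1  0.4 -0.3] grip 0.00 q [-0.    0.49  1.58  0.    1.07  0.18]
target world [527.5 117.5  77. ] cm [-0.03 -0.98  0.01] deg [-0.02 -0.   -0.07]
```

>>> step_arm --increments '[[[0,0,-0.3],[0,0,0],0],[[0,1.0,-0.3],[0,0,0],0],[[0,2.2,-0.3],[0,0,0],0],[[0,2.2,0],[0,0,0],0],[[0,2.2,0.2],[0,0,0],0],[[0,2.2,0.3],[0,0,0],0],[[0,2.2,0.4],[0,0,0],0]]'

```text
time_s: 11.65
eef_pos: [559.3, 112.1, 73.1]
ee_rot: [-0.0, 0.768, 0.641, 0.0]
force: [0.5, -1.1, -0.1]
grip_width: 0.0
grip_force: 0.0
```

>>> step_arm --increments '[[[0,0,0.05],[0,0,0],0],[[0,0,0.1],[0,0,0],0],[[0,0,0.15],[0,0,0],0],[[0,0,0.2],[0,0,0],0]]'

```text
time_s: 12.15
eef_pos: [559.4, 112.0, 71.0]
ee_rot: [-0.0, 0.768, 0.641, -0.0]
force: [-0.3, 1.1, -0.3]
grip_width: 0.0
grip_force: 0.0
```

>>> step_arm --increments '[[[0,0,0.05],[0,0,0],0],[[0,0,0.1],[0,0,0],0],[[0,0,0.15],[0,0,0],0],[[0,0,0.2],[0,0,0],0]]'

```text
time_s: 12.65
eef_pos: [559.4, 112.0, 69.1]
ee_rot: [0.0, 0.768, 0.641, -0.0]
force: [-0.3, -0.3, -0.6]
grip_width: -0.001
grip_force: 0.0
```

>>> step_arm --increments '[[[0,0,0.05],[0,0,0],0],[[0,0,0.1],[0,0,0],0],[[0,0,0.15],[0,0,0],0]]'

```text
time_s: 13.02
eef_pos: [559.4, 112.0, 67.5]
ee_rot: [-0.0, 0.768, 0.641, -0.0]
force: [0.6, -0.1, -0.6]
grip_width: 0.002
grip_force: 0.0
```

>>> step_arm --increments '[[[0,0,0.05],[0,0,0],0],[[0,0,0.1],[0,0,0],0],[[0,0,0.15],[0,0,0],0]]'

```text
time_s: 13.4
eef_pos: [559.4, 112.0, 66.0]
ee_rot: [-0.0, 0.768, 0.641, 0.0]
force: [0.1, 0.5, 0.9]
grip_width: 0.004
grip_force: 0.0
```

>>> step_arm --increments '[[[0,-0.4,0],[0,0,0],0],[[0,-0.8,0],[0,0,0],0],[[0,-1.2,0],[0,0,0],0],[[0,-1.6,0],[0,0,0],0],[[0,-2.0,0],[0,0,0],0],[[0,-2.2,0],[0,0,0],0]]'

```text
time_s: 14.15
eef_pos: [537.5, 116.1, 66.2]
ee_rot: [0.0, 0.768, 0.641, 0.0]
force: [1.8, 1.1, -0.3]
grip_width: 0.003
grip_force: 0.5
```

```bash
python3 ridge.py; python3 go.py 30 0 66
```

```text
180 None None 0
195 215 236 22
210 216 236 21
t 14.20 bal [40.   0.3 66.1] F [1.1 0.8 0.1] grip -0.00 q [-0.    0.5   1.59  0.    1.05  0.18]
target world [527.5 117.5  66. ] cm [-0.03 -1.    0.01] deg [-0.   -0.   -0.07]
```

The ridge is caught: it sits right against the finger with about 1 N of force. I'll keep pushing.

>>> step_arm --increments '[[[0,-0.3,0],[0,0,0],0],[[0,-0.7,0],[0,0,0],0],[[0,-1.0,0],[0,0,0],0],[[0,-1.3,0],[0,0,0],0],[[0,-1.5,0],[0,0,0],0],[[0,-1.6,0],[0,0,0],0]]'

```text
time_s: 14.95
eef_pos: [521.9, 118.8, 66.1]
ee_rot: [0.0, 0.768, 0.641, 0.0]
force: [0.6, 0.9, 0.4]
grip_width: 0.0
grip_force: 0.6
```

>>> step_arm --increments '[[[0,-0.05,0],[0,0,0],0],[[0,-0.1,0],[0,0,0],0],[[0,-0.15,0],[0,0,0],0]]'

```text
time_s: 15.32
eef_pos: [521.5, 118.9, 66.3]
ee_rot: [0.001, 0.768, 0.641, 0.001]
force: [7.6, -0.3, -2.2]
grip_width: -0.001
grip_force: 3.0
```

```bash
python3 ridge.py; python3 go.py 30 0 66
```

```text
180 None None 0
195 216 237 22
210 150 237 22
t 15.38 bal [23.9  0.3 66.3] F [ 5.8  0.5 -2.2] grip -0.00 q [ 0.01  0.47  1.64 -0.    1.03  0.18]
target world [527.5 117.5  66. ] cm [-0.03  0.61  0.03] deg [ 0.15 -0.02 -0.08]
```

The force rose to 7.6 N against the stop, so the cover should be shut. I'll back off, rise, hover over the keys, and check both the cover and the keys from the wrist camera.

>>> step_arm --increments '[[[0,0.5,0],[0,0,0],0],[[0,0.7,-1],[0,0,0],0],[[0,0.7,-6],[0,0,0],0],[[0,-3,-8],[0,0,0],0],[[0,-9,-8],[0,0,0],0],[[0,-9.4,-8],[0,0,0],0],[[0,-9.4,-8],[0,0,0],0],[[0,-9.4,-8],[0,0,0],0]]'

```text
time_s: 16.38
eef_pos: [429.0, 135.6, 146.3]
ee_rot: [0.0, 0.768, 0.641, 0.0]
force: [0.5, 0.7, 0.6]
grip_width: 0.0
grip_force: 0.0
```

```bash
python3 go.py -70 0 150
python3 - <<'E'
from rig import ctrl
import cv2,numpy as np
c=ctrl.capture("wrist"); np.savez("w4.npz",**c); im=c["img"]; cv2.imwrite("pics/w4.png",cv2.resize(im[:,:,::-1],(800,600),interpolation=cv2.INTER_CUBIC))
h=cv2.cvtColor(im,cv2.COLOR_RGB2HSV)
for n,lo,hi in(("red",(170,150,80),(180,255,255)),("red0",(0,170,120),(6,255,255)),("blue",(112,120,50),(128,255,255)),("yel",(20,170,130),(28,255,255))):
    k,_,st,ce=cv2.connectedComponentsWithStats(cv2.inRange(h,lo,hi))
    print(n,[(ce[i].round(1).tolist(),int(st[i,4])) for i in range(1,k) if st[i,4]>30])
E
```

```text
t 16.38 bal [-70.2   0.4 146.3] F [0.4 0.8 0.6] grip 0.00 q [ 0.04  0.2   1.79 -0.    1.15  0.22]
target world [429.1 135.2 150. ] cm [-0.04  0.02 -0.37] deg [ 0.02 -0.   -0.1 ]
red []
red0 [([252.0, 139.8], 68)]
blue [([251.0, 166.4], 79), ([251.1, 191.6], 67)]
yel [([250.5, 215.9], 61)]
```

View pics/w4.png

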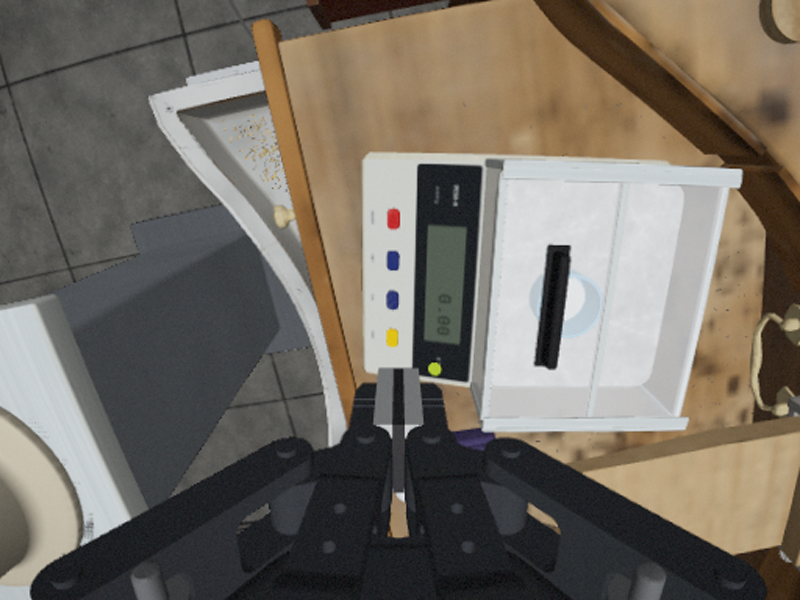

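The cover is shut: its front edge is at the front wall and the ridge is centred over the dish. Next are the key positions from the pixel blobs.

```bash
cat >> go.py <<'E'
def press(key,back,lean=16):
    "tool axis through key, reported TCP 'back' mm short of the key along it"
    l=np.radians(lean); z=np.array([np.sin(l),0,-np.cos(l)])
    go(*(np.array(key)-back*z),lean)
E
python3 - <<'E'
import numpy as np
from go import to_b,press
c=np.load("w4.npz"); E=c["extrinsics"]
for z in (30,33):
  for u in((252,139.8),(251,166.4),(251.1,191.6),(250.5,215.9)):
    d=(np.array(u)-[c["cx"],c["cy"]])/[c["fx"],c["fy"]]; m=d.copy()
    for _ in range(5): m=d/(1+c["k1"]*(m@m))
    r=E[:3,:3]@[*m,1]; p=E[:3,3]+r*(z-E[2,3])/r[2]; print(z,to_b(p).round(1))
press([-74,39,32],-10)
E
```

```text
30 [-72.9  39.6  30. ]
30 [-74.   13.3  30. ]
30 [-74.1 -13.   30. ]
30 [-74.9 -39.7  30. ]
33 [-72.8  40.   33. ]
33 [-74.  14.  33.]
33 [-74.1 -12.   33. ]
33 [-74.9 -38.4  33. ]
t 16.43 bal [-70.3   0.3 146.1] F [-0.3  0.2 -0.1] grip -0.00 q [ 0.04  0.2   1.79 -0.    1.15  0.22]
target world [434.8 173.8  22.4] cm [ 3.87 -0.1  12.37] deg [-16.     0.02  -0.1 ]
```

>>> step_arm --increments '[[[3.9,0,4],[-8,0,0],0],[[3.9,0,8],[-16,0,0],0],[[3.9,0,10.5],[-16,0,0],0],[[3.9,0,12],[-16,0,0],0],[[3.9,0,12.4],[-16,0,0],0],[[3.9,0,12.4],[-16,0,0],0]]'

```text
time_s: 17.18
eef_pos: [435.4, 174.1, 22.2]
ee_rot: [0.107, 0.76, 0.635, 0.089]
force: [0.3, -0.2, -0.1]
grip_width: 0.002
grip_force: 0.0
```

```bash
cat > prj.py <<'E'
import sys
from go import press
press(eval(sys.argv[1]),float(sys.argv[2]))
E
python3 prj.py "[-73.3,39.5,32]" -22; sed -i 's/^S\["w3"\].*/S["w3"]=dict(off=(0,0),k=[None]*4,c=[None]*4,r=None)/' fit3.py; sed -i 's/165,170,100,120/185,200,100,120/; s/160,150,160,240/160,130,160,240/; s/(p,(0,0,255))/(p-33*zt,(0,0,255))/; s/p+B@\[0,dy,0\]/p-33*zt+B@[0,dy,0]/; s/^pts=/from scipy.spatial.transform import Rotation as R\nzt=R.from_quat(ctrl.sense()["ee_rot"][[1,2,3,0]]).apply([0,0,1])\npts=/' ov.py; python3 ov.py pics/o2.png
```

```text
t 17.18 bal [-70.7  39.4  22.2] F [ 0.3 -0.1 -0.1] grip 0.00 q [ 0.19  0.34  2.06 -0.21  0.5   0.55]
target world [438.8 173.6  10.9] cm [0.01 0.02 1.19] deg [ 0.    0.03 -0.08]
tcp px w3 [[398.75418175 353.77094056]] cam [401.8 259.9 190.1] tcp [435.5 174.2  22.7]
```

View pics/o2.png

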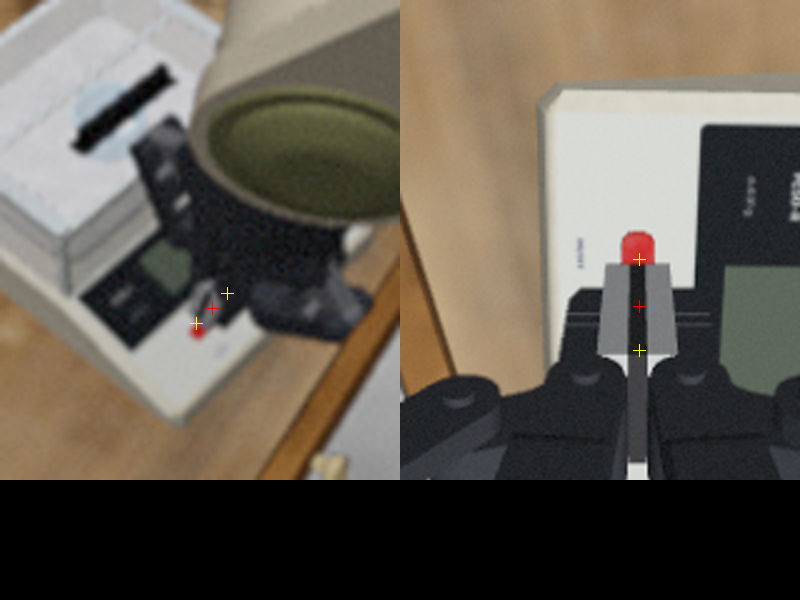

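The wrist view shows the tip in line with the red key, and the 33 mm tip offset matches. I'll move down along the tool axis: quickly for 17 mm, then slowly.

>>> step_arm --increments '[[[0,0,0.6],[0,0,0],0],[[0,0,1.2],[0,0,0],0],[[0,0,1.6],[0,0,0],0],[[0,0,1.7],[0,0,0],0],[[0,0,1.75],[0,0,0],0],[[0,0,1.75],[0,0,0],0]]'

```text
time_s: 18.08
eef_pos: [439.8, 173.3, 5.4]
ee_rot: [0.107, 0.76, 0.635, 0.089]
force: [0.5, -0.6, -1.1]
grip_width: 0.005
grip_force: 0.0
```

>>> step_arm --increments '[[[0,0,0.07],[0,0,0],0],[[0,0,0.14],[0,0,0],0],[[0,0,0.2],[0,0,0],0],[[0,0,0.2],[0,0,0],0]]'

```text
time_s: 18.58
eef_pos: [440.2, 173.2, 3.3]
ee_rot: [0.107, 0.76, 0.635, 0.089]
force: [0.6, 0.1, 0.1]
grip_width: -0.002
grip_force: 0.0
```

>>> step_arm --increments '[[[0,0,0.07],[0,0,0],0],[[0,0,0.14],[0,0,0],0],[[0,0,0.2],[0,0,0],0],[[0,0,0.2],[0,0,0],0]]'

```text
time_s: 19.08
eef_pos: [440.8, 173.1, 1.5]
ee_rot: [0.107, 0.76, 0.635, 0.089]
force: [-1.6, -0.1, 2.7]
grip_width: 0.002
grip_force: 1.3
```

>>> step_arm --increments '[[[0,0,0.05],[0,0,0],0],[[0,0,0.1],[0,0,0],0],[[0,0,0.15],[0,0,0],0]]'

```text
time_s: 19.45
eef_pos: [441.2, 173.1, 0.5]
ee_rot: [0.107, 0.76, 0.635, 0.089]
force: [-8.9, -0.1, 19.0]
grip_width: -0.002
grip_force: 10.4
```

The on key went to its stop at about 20 N, under the 30 N limit. Now I lift, shift 26 mm right, and press more gently.

>>> step_arm --increments '[[[0,0,-0.5],[0,0,0],0],[[0,0,-1.2],[0,0,0],0],[[-1.3,-0.05,-1.2],[0,0,0],0],[[-2.6,-0.05,-1.2],[0,0,0],0],[[-2.6,-0.05,-0.9],[0,0,0],0],[[-2.6,-0.05,-0.5],[0,0,0],0],[[-2.6,-0.05,-0.3],[0,0,0],0],[[-2.6,-0.05,-0.25],[0,0,0],0]]'

```text
time_s: 20.45
eef_pos: [435.4, 147.9, 2.0]
ee_rot: [0.107, 0.76, 0.635, 0.089]
force: [-0.5, 0.0, 0.3]
grip_width: -0.003
grip_force: 0.1
```

>>> step_arm --increments '[[[0,0,0.04],[0,0,0],0],[[0,0,0.08],[0,0,0],0],[[0,0,0.12],[0,0,0],0],[[0,0,0.15],[0,0,0],0],[[0,0,0.15],[0,0,0],0]]'

```text
time_s: 21.08
eef_pos: [435.8, 147.7, 0.9]
ee_rot: [0.107, 0.76, 0.635, 0.089]
force: [-3.1, 2.8, 4.1]
grip_width: 0.001
grip_force: 2.4
```

```bash
python3 prj.py "[-74,13.5,32]" -33
```

```text
t 21.07 bal [-65.6  13.5   0.9] F [-3.5  2.2  4.1] grip 0.00 q [ 0.12  0.36  2.1  -0.2   0.42  0.48]
target world [4.365e+02 1.476e+02 3.000e-01] cm [-0.    0.05  0.08] deg [ 0.01  0.01 -0.07]
```

>>> step_arm --increments '[[[0,0,0.03],[0,0,0],0],[[0,0,0.03],[0,0,0],0]]'

```text
time_s: 21.32
eef_pos: [435.9, 147.7, 0.6]
ee_rot: [0.107, 0.76, 0.635, 0.089]
force: [-4.4, 3.8, 5.8]
grip_width: -0.004
grip_force: 3.3
```

The unit key is pressed at about 6–7 N. Now I lift well clear of the calibration key and go to tare.

>>> step_arm --increments '[[[0,0,-0.7],[0,0,0],0],[[0,0,-2],[0,0,0],0],[[-2.6,-0.05,-2],[0,0,0],0],[[-5.2,-0.1,-2],[0,0,0],0],[[-5.2,-0.1,-2],[0,0,0],0],[[-5.2,-0.1,-1],[0,0,0],0],[[-5.2,-0.1,-0.5],[0,0,0],0],[[-5.2,-0.1,-0.3],[0,0,0],0]]'

```text
time_s: 22.32
eef_pos: [424.7, 97.2, 2.5]
ee_rot: [0.106, 0.76, 0.635, 0.089]
force: [-0.1, -0.3, -0.4]
grip_width: 0.001
grip_force: 0.0
```

>>> step_arm --increments '[[[0,0,0.04],[0,0,0],0],[[0,0,0.08],[0,0,0],0],[[0,0,0.12],[0,0,0],0],[[0,0,0.15],[0,0,0],0],[[0,0,0.15],[0,0,0],0]]'

```text
time_s: 22.95
eef_pos: [425.3, 96.7, 1.7]
ee_rot: [0.107, 0.76, 0.635, 0.089]
force: [-0.5, -0.0, 0.7]
grip_width: 0.001
grip_force: 0.6
```

```bash
python3 prj.py "[-75,-39,32]" -33
```

```text
t 22.95 bal [-66.9 -38.6   1.7] F [-0.5 -0.1  0.7] grip 0.00 q [-0.02  0.32  2.18 -0.12  0.37  0.27]
target world [4.262e+02 9.610e+01 3.000e-01] cm [-0.04  0.05  0.17] deg [ 0.01  0.02 -0.07]
```

>>> step_arm --increments '[[[0,0,0.04],[0,0,0],0],[[0,0,0.08],[0,0,0],0],[[0,0,0.1],[0,0,0],0]]'

```text
time_s: 23.32
eef_pos: [425.6, 96.6, 0.8]
ee_rot: [0.107, 0.76, 0.635, 0.089]
force: [-1.7, 0.9, 5.2]
grip_width: 0.006
grip_force: 2.5
```

>>> step_arm --increments '[[[0,0,0.03],[0,0,0],0],[[0,0,0.04],[0,0,0],0]]'

```text
time_s: 23.58
eef_pos: [425.8, 96.6, 0.5]
ee_rot: [0.107, 0.76, 0.635, 0.089]
force: [-4.1, 0.7, 9.1]
grip_width: 0.005
grip_force: 4.9
```

The tare key is pressed at about 10 N. I'll lift clear and hand in.

>>> step_arm --increments '[[[0,0,-0.6],[0,0,0],0],[[0,0,-3],[0,0,0],0],[[0,0,-7],[0,0,0],0],[[0,0,-10],[0,0,0],0],[[0,0,-10],[0,0,0],0],[[0,0,-10],[0,0,0],0]]'

```text
time_s: 24.32
eef_pos: [398.2, 101.4, 95.8]
ee_rot: [0.107, 0.76, 0.635, 0.089]
force: [0.9, -0.0, 0.1]
grip_width: -0.002
grip_force: 0.0
```

```bash
python3 -c "
from rig import ctrl
print(ctrl.sense()['eef_pos'],ctrl.sense()['force']); print(ctrl.finish_job())"
```

```text
[398.22435522 101.44132377  95.80184326] [ 0.90329318 -0.04607578  0.0506929 ]
the job is handed in; nothing more can be done
None
```

I pushed the cover shut, tapped on (about 21 N), unit (about 7 N) and tare (about 10 N) in order without touching the calibration key, and handed the job in at about 24 s; the key presses are judged from force readings alone, with no picture taken after them.

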